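# Tip the bin and scoop out the grinding balls

### The arm

A 7-joint arm with a two-finger parallel gripper is mounted at the origin on a cart in front of the work surface, level with it; the furniture and walls round the work are solid. World frame = base frame: x ahead of the robot, y to its left, z up, the work surface at z = 0. Lengths are in m, angles in rad, forces in N, time in s.
With the tool pointing down it reaches from about 0.35 to 0.9 m from the base axis. Payload 8.1 kg.
Tool frame: the origin (TCP) lies at the very end of the fingers, on their centre line; the grasp point (between the pads) lies 19 mm behind it (grasp_offset is the distance from the TCP to the grasp point, in m); z points along the fingers, y is the line along which they close (so a half turn about z gives the same grasp; the last joint's range is limited). The gripper opens to 92 mm and grips with 3 to 60 N. Pads are 19 mm wide; open, the fingers measure 130 mm over their backs; the gripper's body (75 mm by 190 mm) begins 47 mm behind the grasp point.
Start: joints at [-1.227, 0.434, 0.025, 1.573, -0.012, 1.134, -0.075], TCP at [0.27, 0.564, 0.227] pointing down, gripper open.
Joint ranges: [-2.62, 2.62], [-0.44, 2.09], [-1.27, 1.32], [0.08, 2.57], [-1.32, 4.46], [0.12, 2], [-2.74, 2.74]. Speed limits (rad/s): [2.22, 2.22, 3.01, 3.01, 3.14, 3.14, 3.14].

### API

Orientations are given as a rotation vector (axis times angle).
In Python, from cell import observe, get_image, camera_params, sign_off, silhouettes, grasp_offset gives the robot as it stands. The module is installed in compiled form; this text tells all that it offers.
- The arm moves only by the tool jog_arm, never from a script. Its argument "motion" is a list that holds one entry, the list of rows, each a list of 7 numbers: the shift along the tool's x, y, z in m, then the turn, a rotation vector about the tool's x, y, z in rad, then the closure, from -1 (fully open) to 1 (shut), so that 0 is half open. In form: [[[dx, dy, dz, wx, wy, wz, hand], ...]]. A call has 1 to 10 rows; each row is the pose to reach, as a shift and turn from the pose commanded when the call began, along the tool's axes at that moment; what a row does not reach only later rows make up. A row lasts 1/12 s, in which the tool goes at most 41.7 mm and 7.16 degrees, less where a joint would pass 70% of its speed; a pose out of reach is approached as far as the arm can. A call with a gripper value outside its range is refused whole. The fingers move at their own pace and stop on an object; "force" is the grip in N (left out, the last holds). Time passes only in rows, so rows that repeat a pose let the fingers close. It gives the time, the measured TCP pose, the force, the opening and the grip force at its end, in the units of the state.
- observe(): the state, without advancing time (a new reading comes with each control period).
- get_image(name): name is "scene" or "side" or "wrist"; returns the picture (384x512x3 uint8, red, green, blue); there is no depth.
- camera_params(name): a dict with "vertical_fov" (degrees; the focal length in pixels is half the picture's height over the tangent of half this angle, whatever the lens; pixels are square), "cx", "cy" (the principal point, pixels), "T" (4x4, takes a point from camera to world coordinates). Camera axes: x right, y down, z forward; pixel columns grow to the right and rows downward; lengths in m; the calibration is good to about 2 mm. A picture is of the moment at which its call begins: read the wrist's pose just before it. camera_params takes no time and is no camera call; for the wrist camera it gives the pose at the moment of the call.
- sign_off(): hands the job in; it is judged then, once.
Trained networks look in the newest picture that a camera, given by its name, has taken for a name from the list of things; names that differ only in an ending like _2 or _b are one class to them, and where a whole thing is asked for, a point or a joint stands for the part that bears it (a point fixed in the world has none). Each returns a list of dicts, best first, with "p" (0 to 1); they miss things now and then, are a little off and sometimes report something else, mostly with a low value. They report only what shows in the picture. A call takes as long as a camera call. They do not tell look-alikes from the thing itself.
- silhouettes(query, camera): "mask" (384x512 bool, what is visible of it) and "pixel" ([column, row] in pixels, amid what is visible of it).
The state is a dict: "clock": time; "joints": joint angles; "dq": joint speeds; "joint_efforts": joint torques, N m; "position": TCP position; "ee_rot": TCP orientation; "force": force on the tool from outside, world axes, zero at the start; "ft_torque": the same for the moment, N m; "width": opening from 0.0 (shut) to 1.0 (fully open); "gripper_force": force on a finger pad.
Only numpy, scipy, OpenCV 4.12 (cv2) and the standard library are available. Lean on these libraries where they do the work, as an engineer would, in place of code of your own. Each camera call takes 0.05 s, during which the arm holds its last target. There are 200 camera calls.

### The job

Press down the yellow tab so that the blue bin tips fully onto its front stop and the three steel balls gather in its front corner. Then take the scoop by its handle, scoop all three balls together out of that corner without touching them with the fingers, pour them into the metal grinding jar, and stand the scoop upright on the table again. Leave the jar standing, and do not disturb the timer, the dish or the tape.

Things in the scene. Friction and masses are not known exactly. Their poses are not given: they have to be found in the camera images.
- bin (a joint): tilt of the blue bin on its stand: 0 = level (as it starts), 0.22 rad = fully tipped, front corner down, on its stop. It turns about a horizontal pivot along the bin's left-right diagonal. Stiff friction hinge (0.3 N m): about 2.5 N straight down on the tab moves it, and it stays where it is left.
- stand: grey fixed stand that carries the bin, a flat cross 165 x 224 x 6 mm with an upright cheek at each side; origin at the centre of its underside on the table, below the middle of the bin; z up, its -x axis points to the bin's front corner and the tab, the pivot runs along its y, 45 mm up
- bin_floor (a point): centre of the bin's inner floor (48 mm above the table while level). The bin is a blue square tray, inner floor 125 x 125 mm, set diamond-wise with one corner to the stand's -x; its four walls are 45 mm high, 3 mm thick and lean outward by 4 degrees. The far corner of the rim stands about 95 mm above the table when level, 117 mm when tipped.
- bin_corner (a point): the point in the bin's front corner where the inner floor meets the two walls; moves with the bin; its x axis runs along the floor from the corner toward the bin's middle, its z axis is the floor's normal. 88 mm before the pivot.
- bin_tab (a point): centre of the top face of the yellow press tab (34 x 32 mm) that sticks out from the bin's front corner at rim height; moves with the bin, 113 mm before the pivot; goes down by about 25 mm when the bin is fully tipped.
- scoop: scoop standing upright on the table, 0.12 kg. Steel pan 60 mm wide, 60 mm long, floor 2 mm thick, front edges bevelled thin and running to a right-angled nose at -x; walls 18 mm high at both sides and the back, open at the nose. Origin on the pan's underside, z up. Upright black handle behind the pan: 12 mm (x) by 26 mm (y), 118 mm tall, centred at x = +29 mm; heel at x = +35 mm
- scoop_nose (a point): tip of the scoop's nose corner, on the underside of the pan, 37 mm ahead (-x) of the scoop's origin
- scoop_pan (a point): middle of the pan's upper face, 2 mm above the scoop's origin
- jar: open round metal grinding jar, loose, outer diameter 84 mm (88 mm at the rim), inner diameter 74 mm at the walls, 52 mm tall, inner floor 6 mm above its underside, 0.5 kg; origin at the centre of its underside
- ball_1: polished steel grinding ball, 16 mm diameter, 17 g, rolls freely, lies in the bin at first; origin at its centre
- ball_2: polished steel grinding ball, 16 mm diameter, 17 g, rolls freely, lies in the bin at first; origin at its centre
- ball_3: polished steel grinding ball, 16 mm diameter, 17 g, rolls freely, lies in the bin at first; origin at its centre
- timer: small white lab timer lying on the table, 70 x 62 x 18 mm; bystander, origin at the centre of its underside
- dish: petri dish 55 mm across, 14 mm high; bystander, origin at the centre of its underside
- tape: green tape roll 78 mm across, 19 mm high, lying flat; bystander, origin at the centre of its underside
There are look-alikes about, which are no part of the job. What is shaped like the scoop but orange is not meant.

How it is judged:
By the outcome, as a careful person would: the job done as asked, in the order asked, and still so for the second after the job is handed in, with the robot touching nothing.
It also fails if it takes over 72 s, if anything falls off the work surface, if the arm or the gripper's body presses on something with over 40 N, if the wrist force passes 120 N, or if a joint passes its speed limit or range.

## Working session

There is one attempt and no reset: what is moved stays moved. The work goes in short steps, Python scripts to look and compute and a tool call to move; the robot and the scene stay as the last step left them, time stands still between calls to the robot, and variables do not carry over. Pictures are saved under pics/ and viewed, at most 10 in all, crops included, and the job is handed in when it is done.

Besides the shell and the picture viewer there is one more tool, called after "Call:" by a JSON object that holds its "op" and its "data". jog_arm: Moves the arm, as the interface text tells. Its arguments: {"type":"object","properties":{"motion":{"type":"array"},"force":{"type":"number"}},"required":["motion"]}

```bash
mkdir -p pics; cat > h.py <<'E'
import numpy as np,cv2
from cell import *
from scipy.spatial.transform import Rotation as R
def ray(cam,px):
    c=camera_params(cam);f=192/np.tan(np.radians(c["vertical_fov"]/2));T=np.array(c["T"])
    d=T[:3,:3]@np.array([(px[0]-c["cx"])/f,(px[1]-c["cy"])/f,1]);return T[:3,3],d
def onz(cam,px,z):
    o,d=ray(cam,px);return o+d*(z-o[2])/d[2]
def proj(cam,p):
    c=camera_params(cam);f=192/np.tan(np.radians(c["vertical_fov"]/2));T=np.array(c["T"])
    q=(np.atleast_2d(p)-T[:3,3])@T[:3,:3];return np.c_[c["cx"]+f*q[:,0]/q[:,2],c["cy"]+f*q[:,1]/q[:,2]]
def tri(a,pa,b,pb):
    A=np.zeros((3,3));v=np.zeros(3)
    for c,p in((a,pa),(b,pb)):
        o,d=ray(c,p);d=d/np.linalg.norm(d);M=np.eye(3)-np.outer(d,d);A+=M;v+=M@o
    return np.linalg.solve(A,v)
def save(cam,name):
    im=get_image(cam);cv2.imwrite(f"pics/{name}.png",im[:,:,::-1]);return im
E
python3 - <<'E'
from h import *
np.set_printoptions(precision=3,suppress=True)
a=save("scene","s1");b=save("side","d1")
cv2.imwrite("pics/both1.png",cv2.resize(np.hstack([a,b]),(800,300),interpolation=cv2.INTER_AREA)[:,:,::-1])
for c in("scene","side"):
    print(c,camera_params(c))
    for q in("bin_tab","stand","scoop","jar","ball_1","timer","dish","tape"):
        print(q,[(np.round(r["pixel"]).tolist(),round(float(r["p"]),2),int(r["mask"].sum()),onz(c,r["pixel"],0.03).tolist()[:2]) for r in silhouettes(q,c)[:4]])
s=observe();print(s)
E
```

```text
scene {'vertical_fov': 54.73365207897757, 'cx': 259.60266991339915, 'cy': 193.93971972205335, 'T': array([[-0.91 , -0.292,  0.293,  0.316],
       [-0.413,  0.623, -0.664,  0.548],
       [ 0.012, -0.725, -0.688,  0.663],
       [ 0.   ,  0.   ,  0.   ,  1.   ]])}
bin_tab [([253.0, 204.0], 0.77, 3813, [0.5853703687261198, -0.022368399174126252])]
stand [([252.0, 211.0], 0.77, 5070, [0.576721534604084, 0.0004404659852176307])]
scoop [([309.0, 162.0], 0.83, 601, [0.5153115031531137, -0.2330155203463664]), ([333.0, 199.0], 0.72, 818, [0.4139020628479468, -0.12173212956631929])]
jar [([184.0, 295.0], 0.69, 2026, [0.5997700630198073, 0.2559809826777268])]
ball_1 []
timer [([268.0, 146.0], 0.93, 335, [0.6446410609352018, -0.25189596177827134]), ([181.0, 292.0], 0.44, 1964, [0.6082544757343564, 0.25268913417578615])]
dish [([235.0, 165.0], 0.6, 249, [0.6915471573870391, -0.13892471314297672])]
tape [([150.0, 247.0], 0.94, 1013, [0.7286584219387353, 0.18779771988389554]), ([312.0, 162.0], 0.67, 643, [0.5087588363050859, -0.23996992065504374])]
side {'vertical_fov': 53.870579694389626, 'cx': 
[... 774 characters left out ...]
dish [([215.0, 179.0], 0.77, 247, [0.6931500393917751, -0.1308194830655045]), ([184.0, 274.0], 0.33, 1100, [0.7425301943788407, 0.19997705732904214])]
tape [([187.0, 273.0], 0.73, 1112, [0.7364298384858117, 0.19758843832348494])]
{'clock': 0.9, 'joints': array([-1.227,  0.435,  0.025,  1.573, -0.012,  1.134, -0.075]), 'dq': array([-0.   , -0.001, -0.001, -0.   , -0.001, -0.001,  0.002]), 'joint_efforts': array([  0.002, -66.768,   0.985, -31.481,  -0.06 ,   0.033,   0.   ]), 'position': array([0.27 , 0.564, 0.227]), 'ee_rot': array([0.696, 3.063, 0.   ]), 'force': array([ 0.613, -0.107, -0.082]), 'ft_torque': array([-0.011,  0.008, -0.017]), 'gripper_force': 0.0, 'width': 1.0004997965323108}
```

View pics/s1.png

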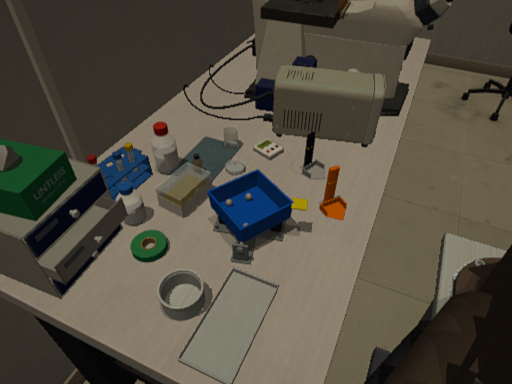

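View pics/d1.png

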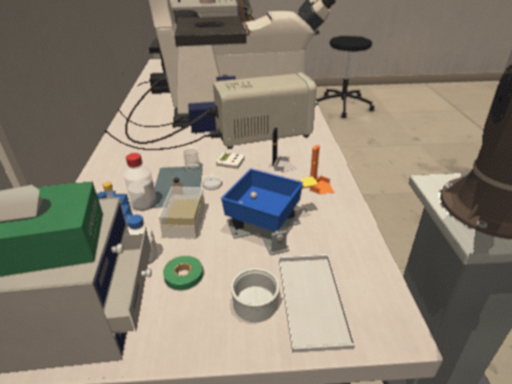

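Scene: blue bin at about (250,205) with balls at (229,202) and (250,197), yellow tab at (300,204), real scoop with black handle at (309,155), orange look-alike (333,200), jar (182,293). Side: tab (310,182), scoop (275,150), jar (256,293). I'll zoom in for precise corners.

```bash
python3 - <<'E'
from h import *
a=cv2.imread("pics/s1.png")[120:264,200:360];b=cv2.imread("pics/d1.png")[120:264,190:350]
im=np.vstack([cv2.resize(x,None,fx=4,fy=4,interpolation=cv2.INTER_CUBIC)[:,:640] for x in(a,b)])
im=np.hstack([cv2.resize(a,(400,360),interpolation=cv2.INTER_CUBIC),cv2.resize(b,(400,360),interpolation=cv2.INTER_CUBIC)])
cv2.imwrite("pics/z1.png",im)
y={}
for c,f in(("scene","s1"),("side","d1")):
    h=cv2.cvtColor(cv2.imread(f"pics/{f}.png"),cv2.COLOR_BGR2HSV)
    m=cv2.inRange(h,(23,150,120),(34,255,255));m[:120]=0;m[240:]=0
    n,l,s,ct=cv2.connectedComponentsWithStats(m);print([(s[i].tolist(),ct[i].round(1).tolist()) for i in range(1,n) if s[i,4]>8])
    i=1+np.argmax(s[1:,4]);y[c]=ct[i]
print("tab",tri("scene",y["scene"],"side",y["side"]), [onz(c,y[c],.09) for c in y])
E
```

```text
[([125, 143, 6, 4, 19], [127.4, 144.5]), ([291, 198, 17, 12, 155], [299.3, 203.5])]
[([303, 177, 14, 9, 81], [309.0, 181.4])]
tab [ 0.46700903 -0.01061349  0.09167796] [array([ 0.46797399, -0.01321429,  0.09      ]), array([ 0.46625671, -0.01189096,  0.09      ])]
```

View pics/z1.png

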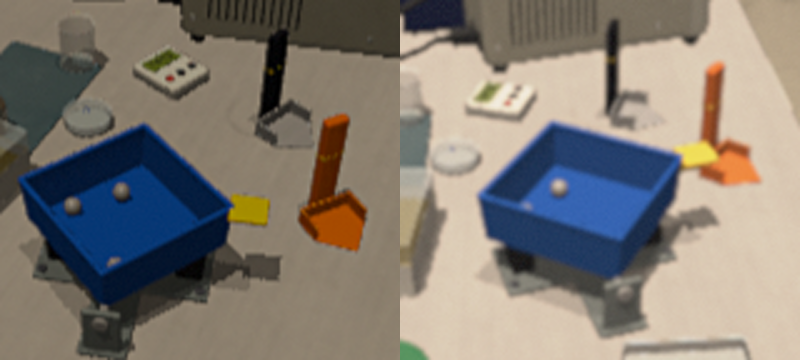

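```bash
python3 - <<'E'
from h import *
np.set_printoptions(precision=4,suppress=True)
S=[(208.8,192),(258.8,170.4),(292,202.8),(242,240)];D=[(222.8,199.2),(251.2,169.6),(302.4,182.8),(275.2,229.6)]
P=[]
for s,d in zip(S,D): P.append(tri("scene",s,"side",d));print(P[-1],onz("scene",s,.093)[:2],onz("side",d,.093)[:2])
P=np.array(P);print("centre",P.mean(0))
print("scoop top",tri("scene",(311.6,133.2),"side",(274.8,128.5)))
print("scoop base",onz("scene",(307.5,165),0),onz("side",(274.3,165),0))
for c in("scene","side"):
    get_image(c)
    m=silhouettes("jar",c)[0]["mask"];ys,xs=np.where(m);(p,r,a)=cv2.fitEllipse(np.c_[xs,ys][ys<ys.min()+.5*(np.ptp(ys))].astype(np.float32));print("jar top",c,xs.min(),xs.max(),ys.min(),ys.max())
s=observe();Rt=R.from_rotvec(s["ee_rot"]).as_matrix();print(Rt)
print("wrist",camera_params("wrist"))
E
```

```text
[0.666  0.0378 0.0875] [0.6636 0.0414] [0.6649 0.0469]
[ 0.5974 -0.0834  0.0849] [ 0.5936 -0.0748] [ 0.5977 -0.07  ]
[ 0.4827 -0.007   0.0908] [ 0.4825 -0.0056] [ 0.4832 -0.0029]
[0.5549 0.0959 0.0411] [0.5349 0.1337] [0.5617 0.1556]
centre [0.5752 0.0108 0.0761]
scoop top [ 0.5225 -0.2509  0.1122]
scoop base [ 0.5239 -0.257   0.    ] [ 0.5236 -0.2411  0.    ]Traceback (most recent call last):
  File "<stdin>", line 11, in <module>
IndexError: list index out of range
```

```bash
cat >> h.py <<'E'
np.set_printoptions(precision=4,suppress=True)
def tool(psi,down=0): # tool rotation: tool x = -(heading psi), nose-down angle
    return R.from_euler("ZY",[psi,-down])*R.from_matrix(np.diag([-1,1,-1.]))
def go(pos,Rt=None,ref=None):
    if ref is None:
        s=observe();p,R0=np.array(s["position"]),R.from_rotvec(s["ee_rot"])
    else: p,R0=ref
    Rt=Rt or R0
    print("MOVE",R0.inv().apply(np.array(pos)-p).round(4),(R0.inv()*Rt).as_rotvec().round(4))
    return np.array(pos),Rt
E
python3 - <<'E'
from h import *
q=.25
a=go([.461,-.012,.2],tool(q));b=go([.461,-.012,.11],tool(q),a)
E
```

```text
MOVE [-0.4209 -0.4366  0.0267] [ 0.0001  0.0001 -0.6969]
MOVE [0.   0.   0.09] [0. 0. 0.]
```

Call:
{"op": "jog_arm", "data": {"motion": [[[-0.421,-0.437,0.027,0,0,-0.697,1],[-0.421,-0.437,0.027,0,0,-0.697,1],[-0.421,-0.437,0.027,0,0,-0.697,1],[-0.421,-0.437,0.027,0,0,-0.697,1],[-0.421,-0.437,0.027,0,0,-0.697,1],[-0.421,-0.437,0.027,0,0,-0.697,1],[-0.421,-0.437,0.027,0,0,-0.697,1],[-0.421,-0.437,0.027,0,0,-0.697,1],[-0.421,-0.437,0.027,0,0,-0.697,1],[-0.421,-0.437,0.027,0,0,-0.697,1]]]}}

```text
clock: 1.83
position: [0.4009, 0.1679, 0.2086]
ee_rot: [-0.392, 3.116, 0.001]
force: [1.5, 0.1, 0.1]
width: 0.329
gripper_force: 0.0
```

```bash
python3 - <<'E'
from h import *
go([.461,-.012,.2],tool(.25))
E
```

```text
MOVE [-0.0137 -0.1892  0.0085] [0.0004 0.001  0.0001]
```

Call:
{"op": "jog_arm", "data": {"motion": [[[-0.014,-0.189,0.009,0,0,0,1],[-0.014,-0.189,0.009,0,0,0,1],[-0.014,-0.189,0.009,0,0,0,1],[-0.014,-0.189,0.009,0,0,0,1],[-0.014,-0.189,0.009,0,0,0,1],[-0.014,-0.189,0.009,0,0,0,1],[-0.014,-0.189,0.009,0,0,0,1]]]}}

```text
clock: 2.42
position: [0.461, -0.011, 0.1993]
ee_rot: [-0.387, 3.118, -0.0]
force: [0.0, 0.7, -0.2]
width: 0.005
gripper_force: 0.0
```

```bash
python3 - <<'E'
from h import *
print(observe()["position"]);w=save("wrist","w1");print(camera_params("wrist"))
h=cv2.cvtColor(w,cv2.COLOR_RGB2HSV);m=cv2.inRange(h,(23,150,100),(34,255,255));n,l,s,c=cv2.connectedComponentsWithStats(m)
for i in range(1,n):
    if s[i,4]>100: print(s[i],c[i],onz("wrist",c[i],.092))
E
```

```text
[ 0.461  -0.011   0.1993]
{'vertical_fov': 66.88283190371588, 'cx': 253.23850738088836, 'cy': 189.79712406189512, 'T': array([[-0.2444,  0.9244,  0.2928,  0.383 ],
       [ 0.9697,  0.233 ,  0.0737, -0.0291],
       [-0.0001,  0.302 , -0.9533,  0.3564],
       [ 0.    ,  0.    ,  0.    ,  1.    ]])}
[238 183  32  30 838] [254.4248 198.5835] [ 0.4726 -0.0053  0.092 ]
```

View pics/w1.png

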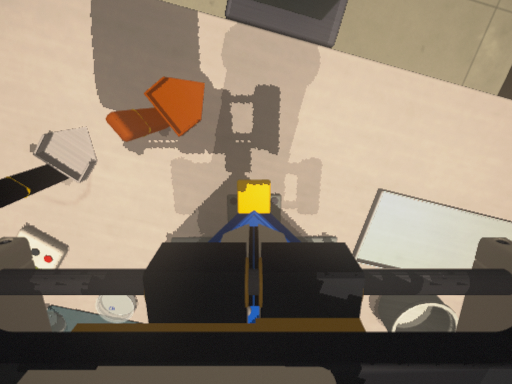

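Wrist view: tab at (254,198), the fingers just behind it; steel scoop at (67,152), nose not yet clear; orange at (180,100). Now I press.

Call:
{"op": "jog_arm", "data": {"motion": [[[-0.005,0.002,0.04,0,0,0,1],[-0.005,0.002,0.08,0,0,0,1],[-0.005,0.002,0.1,0,0,0,1],[-0.005,0.002,0.108,0,0,0,1],[-0.005,0.002,0.115,0,0,0,1],[-0.005,0.002,0.12,0,0,0,1],[-0.005,0.002,0.125,0,0,0,1],[-0.005,0.002,0.128,0,0,0,1]]]}}

```text
clock: 3.13
position: [0.4654, -0.0062, 0.072]
ee_rot: [-0.393, 3.116, 0.001]
force: [-14.8, 0.9, 41.2]
width: 0.005
gripper_force: 21.5
```

Call:
{"op": "jog_arm", "data": {"motion": [[[0,0,0.002,0,0,0,1],[0,0,0.004,0,0,0,1],[0,0,0.006,0,0,0,1],[0,0,0.006,0,0,0,1]]]}}

```text
clock: 3.47
position: [0.4656, -0.0062, 0.0707]
ee_rot: [-0.391, 3.114, 0.004]
force: [-32.0, -0.3, 92.9]
width: 0.005
gripper_force: 48.4
```

Call:
{"op": "jog_arm", "data": {"motion": [[[0,0,-0.008,0,0,0,1],[0.004,0,-0.02,0,0,0,1],[0.004,0,-0.05,0,0,0,1],[0.004,0,-0.09,0,0,0,1],[0.004,0,-0.13,0,0,0,1],[0.004,0,-0.17,0,0,0,-1],[0.004,-0.04,-0.18,0,0,0,-1],[0.004,-0.08,-0.18,0,0,0,-1],[0.004,-0.12,-0.18,0,0,0,-1],[0.004,-0.16,-0.18,0,0,0,-1]]]}}

```text
clock: 4.3
position: [0.5028, -0.1644, 0.2474]
ee_rot: [-0.393, 3.111, -0.002]
force: [1.1, 0.1, -1.3]
width: 0.318
gripper_force: 0.0
```

```bash
python3 - <<'E'
from h import *
print(observe()["position"]);w=save("wrist","w2");a=save("scene","s2")
T=camera_params("wrist");print(T["T"][:3,3])
for q in("scoop","scoop_pan","scoop_nose"):
    print(q,[(r["pixel"],r["p"],onz("wrist",r["pixel"],.002)) for r in silhouettes(q,"wrist")[:3]])
cv2.imwrite("pics/m2.png",np.hstack([cv2.resize(w,(440,330)),cv2.resize(a[120:264,180:340],(360,330),interpolation=cv2.INTER_CUBIC)])[:,:,::-1])
E
```

```text
[ 0.5028 -0.1644  0.2474]
[ 0.4238 -0.1884  0.4038]
scoop [([198.4, 152.4], 0.96, array([ 0.5142, -0.2431,  0.002 ])), ([310.4, 101.9], 0.73, array([ 0.4123, -0.1117,  0.002 ])), ([390.8, 227.7], 0.35, array([0.5572, 0.0602, 0.002 ]))]
scoop_pan [([307.6, 100.4], 0.86, array([ 0.4108, -0.1133,  0.002 ]))]
scoop_nose [([197.6, 150.1], 0.97, array([ 0.5107, -0.24  ,  0.002 ])), ([306.1, 102.5], 0.57, array([ 0.4133, -0.1129,  0.002 ]))]
```

View pics/m2.png

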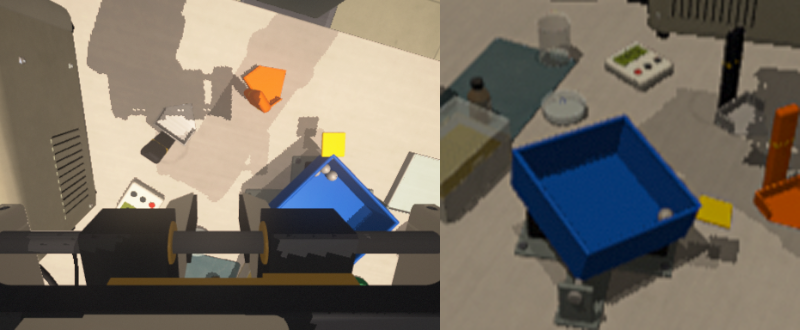

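Bin is tipped, the balls are in the front corner (m2 at (330,172)). Zooming on scoop and corner in the wrist picture.

```bash
python3 - <<'E'
from h import *
w=cv2.imread("pics/w2.png")
a=cv2.resize(w[115:195,155:245],(450,400),interpolation=cv2.INTER_CUBIC)
b=cv2.resize(w[145:225,330:400],(350,400),interpolation=cv2.INTER_CUBIC)
cv2.imwrite("pics/m3.png",np.hstack([a,b]))
E
```

```text
(no output)
```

View pics/m3.png

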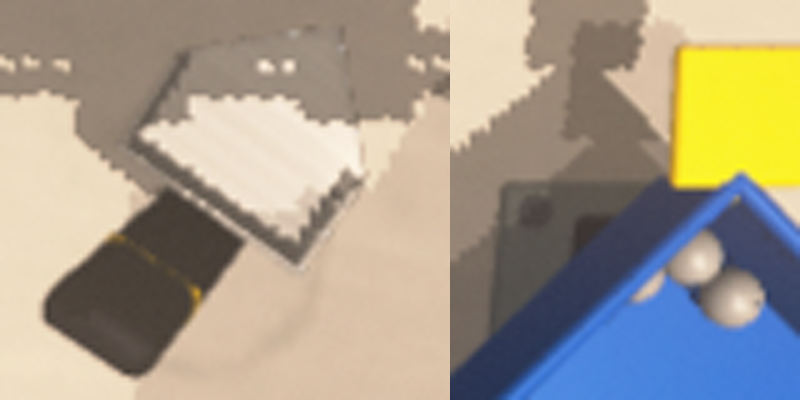

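```bash
python3 - <<'E'
from h import *
from scipy.optimize import least_squares
# camera at the moment of w2 = current pose (arm unmoved)
px=np.array([(224,121),(192,125),(181.4,143),(214.6,168),(227,150.6)])
for sgn in (1,-1):
  # image order nose, shoulderA, rearA, rearB, shoulderB
  M=np.array([(-37,0,0),(-7,sgn*30,18),(23,sgn*30,18),(23,-sgn*30,18),(-7,-sgn*30,18)])/1e3
  for p0 in np.arange(-3,3,1.):
    r=least_squares(lambda v:(proj("wrist",R.from_euler("z",v[2]).apply(M)+[v[0],v[1],0])-px).ravel(),[.5,-.24,p0])
    if r.cost<80: print(sgn,r.x,r.cost,r.fun.round(1).reshape(-1,2).tolist());best=r.x
x,y,p=best
f=lambda q:R.from_euler("z",p).apply(np.array(q))+[x,y,0]
print("handle",f([.029,0,0]))
for q in([.029,0,.118],[.035,.013,.118],[.035,-.013,.118],[.023,.013,.118]): print(proj("wrist",f(q)),end=" ")
print("\nbin: rim front corner",[onz("wrist",(330+292/5,145+178/5),z) for z in(.072,)])
for z in (.037,): print("balls",[onz("wrist",(330+u/5,145+v/5),z) for u,v in((245,258),(282,298),(197,285))])
print("tab ",onz("wrist",(330+290/5,145+115/5),.068))
print("oven",onz("scene",(276,135),0),onz("wrist",(112,255),0))
E
```

```text
-1 [ 0.4944 -0.2272 -0.4078] 11.647954965425924 [[0.9, -2.0], [-0.7, -0.7], [-2.8, -0.3], [1.1, 1.6], [1.7, 1.7]]
-1 [ 0.4944 -0.2272 -0.4078] 11.647954965534419 [[0.9, -2.0], [-0.7, -0.7], [-2.8, -0.3], [1.1, 1.6], [1.7, 1.7]]
-1 [ 0.4944 -0.2272 -0.4078] 11.647954965483203 [[0.9, -2.0], [-0.7, -0.7], [-2.8, -0.3], [1.1, 1.6], [1.7, 1.7]]
-1 [ 0.4944 -0.2272 -0.4078] 11.647954965428436 [[0.9, -2.0], [-0.7, -0.7], [-2.8, -0.3], [1.1, 1.6], [1.7, 1.7]]
-1 [ 0.4944 -0.2272 -0.4078] 11.647954965450943 [[0.9, -2.0], [-0.7, -0.7], [-2.8, -0.3], [1.1, 1.6], [1.7, 1.7]]
-1 [ 0.4944 -0.2272 -0.4078] 11.647954965788164 [[0.9, -2.0], [-0.7, -0.7], [-2.8, -0.3], [1.1, 1.6], [1.7, 1.7]]
handle [ 0.5211 -0.2387  0.    ]
[[176.0268 180.0682]] [[183.4672 191.9056]] [[162.0195 177.0634]] [[189.9446 183.0537]] 
bin: rim front corner [array([ 0.4759, -0.0042,  0.072 ])]
balls [array([0.5051, 0.0109, 0.037 ]), array([0.5133, 0.0247, 0.037 ]), array([0.5154, 0.0013, 0.037 ])]
tab  [ 0.4621 -0.0085  0.068 ]
oven [ 0.6617 -0.3558  0.    ] [ 0.7067 -0.3392  0.    ]
```

```bash
python3 - <<'E'
from h import *
for p in((276,135),(330,140),(376,143)): print(p,onz("scene",p,0),onz("scene",p,.01))
for p in((224,140),(310,130)): print(p,onz("side",p,0))
print(observe()["joints"])
a=go([.522,-.240,.22],tool(-.41));go([.522,-.240,.061],tool(-.41),a)
E
```

```text
(276, 135) [ 0.6617 -0.3558  0.    ] [ 0.6564 -0.3422  0.01  ]
(330, 140) [ 0.5011 -0.4023  0.    ] [ 0.4983 -0.388   0.01  ]
(376, 143) [ 0.3691 -0.4475  0.    ] [ 0.3683 -0.4325  0.01  ]
(224, 140) [ 0.6734 -0.4137  0.    ]
(310, 130) [ 0.3785 -0.4634  0.    ]
[-0.0493  0.258   0.3292  1.8046 -0.0938  1.0921  2.1336]
MOVE [-0.0004 -0.0802  0.026 ] [0.0003 0.0021 0.6599]
MOVE [0.    0.    0.159] [0. 0. 0.]
```

Call:
{"op": "jog_arm", "data": {"motion": [[[0,-0.04,0.0,0,0,0.12,-1],[0,-0.08,0.01,0,0,0.24,-1],[0,-0.08,0.02,0,0,0.36,-1],[0,-0.08,0.026,0,0,0.48,-1],[0,-0.08,0.026,0,0,0.6,-1],[0,-0.08,0.026,0,0,0.66,-1],[0,-0.08,0.026,0,0,0.66,-1],[0,-0.08,0.026,0,0,0.66,-1],[0,-0.08,0.026,0,0,0.66,-1]]]}}

```text
clock: 5.3
position: [0.5213, -0.2391, 0.2196]
ee_rot: [0.633, 3.076, 0.001]
force: [-1.2, -0.6, -0.8]
width: 1.0
gripper_force: 0.0
```

```bash
python3 - <<'E'
from h import *
s=observe();print(s["position"],s["width"],s["joints"]);w=save("wrist","w4")
x,y,p=.4944,-.2272,-.4078
f=lambda q:R.from_euler("z",p).apply(np.array(q))+[x,y,0]
for q in([.035,.013,.118],[.035,-.013,.118],[.023,.013,.118],[.023,-.013,.118],[-.037,0,0]):
    u=proj("wrist",f(np.array(q)))[0];print(u);cv2.circle(w,tuple(int(v) for v in u),3,(255,0,0),1)
cv2.imwrite("pics/m4.png",w[:,:,::-1])
go([.522,-.240,.061],tool(-.41))
E
```

```text
[ 0.5213 -0.2391  0.2196] 1.0004481359158712 [-0.0223  0.3751  0.4929  1.742  -0.1993  1.0735  1.7022]
[266.4868 194.0732]
[238.7731 194.1093]
[266.6491 181.7762]
[238.5611 181.813 ]
[252.6821 109.5304]
MOVE [-0.0009 -0.0003  0.1586] [0.0005 0.0007 0.0034]
```

View pics/m4.png

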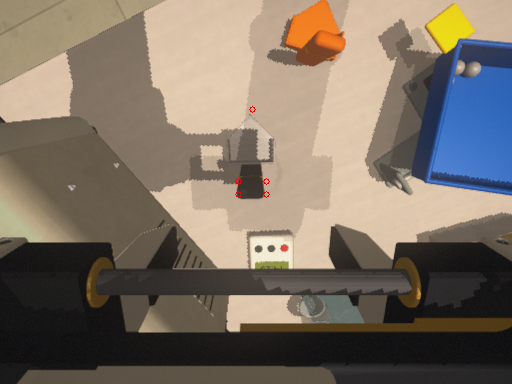

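Handle top seen at x 237–264, bottom row 199: the scoop is about 5 mm farther along its +x. Corrected handle (0.525,-0.242).

```bash
python3 - <<'E'
from h import *
go([.525,-.2423,.061],tool(-.41))
E
```

```text
MOVE [-0.0046 -0.0012  0.1586] [0.0005 0.0007 0.0034]
```

Call:
{"op": "jog_arm", "data": {"motion": [[[-0.0046,-0.001,0.02,0,0,0.003,-1],[-0.0046,-0.001,0.06,0,0,0.003,-1],[-0.0046,-0.001,0.1,0,0,0.003,-1],[-0.0046,-0.001,0.135,0,0,0.003,-1],[-0.0046,-0.001,0.15,0,0,0.003,-1],[-0.0046,-0.001,0.1586,0,0,0.003,-1],[-0.0046,-0.001,0.1586,0,0,0.003,-1]]]}}

```text
clock: 5.93
position: [0.5238, -0.2424, 0.0592]
ee_rot: [-0.642, -3.073, -0.001]
force: [-0.1, 0.4, -0.3]
width: 1.006
gripper_force: 0.0
```

Call:
{"op": "jog_arm", "data": {"motion": [[[0,0,0,0,0,0,0.2],[0,0,0,0,0,0,0.5],[0,0,0,0,0,0,0.7],[0,0,0,0,0,0,1],[0,0,0,0,0,0,1],[0,0,0,0,0,0,1],[0,0,0,0,0,0,1],[0,0,0,0,0,0,1],[0,0,0,0,0,0,1],[0,0,0,0,0,0,1]]], "force": 50}}

```text
clock: 6.77
position: [0.5246, -0.2429, 0.0606]
ee_rot: [-0.644, -3.075, -0.0]
force: [-0.0, 1.1, -0.2]
width: 0.319
gripper_force: 0.0
```

Call:
{"op": "jog_arm", "data": {"motion": [[[0,0,0,0,0,0,1],[0,0,0,0,0,0,1],[0,0,0,0,0,0,1],[0,0,0,0,0,0,1],[0,0,-0.02,0,0,0,1],[0,0,-0.05,0,0,0,1],[0,0,-0.09,0,0,0,1],[0,0,-0.13,0,0,0,1],[0,0,-0.15,0,0,0,1],[0,0,-0.15,0,0,0,1]]], "force": 50}}

```text
clock: 7.6
position: [0.5269, -0.2443, 0.2158]
ee_rot: [0.643, 3.067, -0.001]
force: [0.8, -0.2, -1.6]
width: 0.281
gripper_force: 49.9
```

```bash
python3 - <<'E'
from h import *
s=observe();print(s["position"],s["width"],s["gripper_force"],s["force"])
w=save("wrist","w5")
Rs=tool(-.41)
# predicted scoop in tool frame: handle (x_s=.029) at TCP, TCP at .0605 above underside
def pt(q,dx=0): # scoop point -> world
    s=observe();R0=R.from_rotvec(s["ee_rot"]);q=np.array(q)
    return s["position"]+R0.apply([-(q[0]-.029)+dx,q[1],.0606-q[2]])
for q in([-.037,0,0],[-.007,.03,.018],[-.007,-.03,.018],[.035,.013,.118],[.035,-.013,.118]):
    u=proj("wrist",pt(q))[0];print(u);cv2.circle(w,tuple(int(v) for v in u),3,(255,0,0),1)
cv2.imwrite("pics/m5.png",w[:,:,::-1])
E
```

```text
[ 0.5269 -0.2443  0.2158] 0.2810237950960958 49.94844317436218 [ 0.7703 -0.2101 -1.63  ]
[251.4716 118.8228]
[294.2676 164.4275]
[208.7411 164.6256]
[281.6419 315.6265]
[219.3406 315.7381]
```

View pics/m5.png

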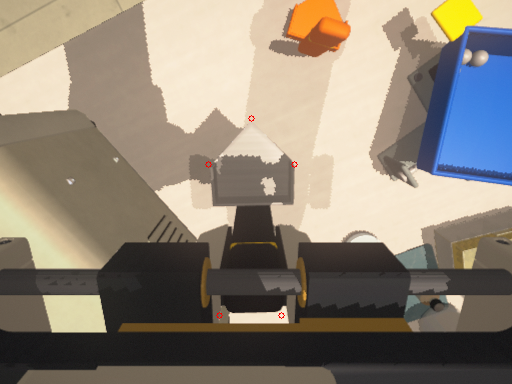

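Lifted, grip good; nose seen at (252,122), 3 px from predicted, so nose offset in tool ≈ (0.0635,0,0.0606).

```bash
cat >> h.py <<'E'
PSI=.25;PIV=np.array([.578,.021,.045]);TH=.22;OFF=np.array([.0635,0,.0606])
def floor(u,n,v=0,psi=None,piv=None):
    psi=PSI if psi is None else psi;piv=PIV if piv is None else piv
    S=R.from_euler("ZY",[psi,-TH]);return piv+S.apply([-.0884+u,v,.003+n])
def nose(N,Rt,ref=None): return go(np.array(N)-Rt.apply(OFF),Rt,ref)
E
python3 - <<'E'
from h import *
Rt=tool(PSI,TH)
a=nose(floor(.06,.06),Rt)
print(a[0],floor(0,0))
E
```

```text
MOVE [0.0528 0.2677 0.0397] [-0.0737 -0.207  -0.6599]
[0.5851 0.0228 0.1733] [ 0.4938 -0.0005  0.0286]
```

Call:
{"op": "jog_arm", "data": {"motion": [[[0.005,0.03,0,0,0,-0.08,1],[0.01,0.07,0,-0.01,-0.03,-0.18,1],[0.02,0.11,0,-0.02,-0.06,-0.29,1],[0.03,0.15,0,-0.035,-0.1,-0.4,1],[0.04,0.19,0,-0.05,-0.14,-0.5,1],[0.05,0.23,0.01,-0.06,-0.18,-0.6,1],[0.053,0.26,0.02,-0.074,-0.207,-0.66,1],[0.053,0.268,0.03,-0.074,-0.207,-0.66,1],[0.053,0.268,0.04,-0.074,-0.207,-0.66,1],[0.053,0.268,0.04,-0.074,-0.207,-0.66,1]]]}}

```text
clock: 8.48
position: [0.5815, 0.0231, 0.1673]
ee_rot: [-0.364, 2.911, 0.042]
force: [-0.7, -0.8, -0.2]
width: 0.28
gripper_force: 49.9
```

```bash
python3 - <<'E'
from h import *
s=observe();print(s["position"],s["width"],s["joints"],s["force"]);print((R.from_rotvec(s["ee_rot"]).inv()*tool(PSI,TH)).as_rotvec())
w=save("wrist","w6")
def mk(p,c):
    u=proj("wrist",p)[0];print(u);cv2.circle(w,tuple(int(v) for v in u),3,c,1)
for q in([.0635,0,.0606],[.0335,.03,.0426],[.0335,-.03,.0426]): mk(s["position"]+R.from_rotvec(s["ee_rot"]).apply(q),(255,0,0))
mk(floor(0,0),(0,255,0)); S=.045*np.tan(np.radians(4))*1.414
mk(floor(-S,.045),(0,255,255)); mk(floor(-S-.0042,.045),(255,0,255))
for v in(.04,-.04): mk(floor(.04-S-.0042,.045,v),(255,0,255))
h=cv2.cvtColor(w,cv2.COLOR_RGB2HSV);m=cv2.inRange(h,(23,150,80),(34,255,255));n,l,st,c=cv2.connectedComponentsWithStats(m)
for i in range(1,n):
    if st[i,4]>100: print("tab",st[i],c[i],onz("wrist",c[i],.068))
cv2.imwrite("pics/m6.png",cv2.resize(w[0:250,120:400],None,fx=2.3,fy=2.3,interpolation=cv2.INTER_CUBIC)[:,:,::-1])
print([ (r["pixel"],r["p"]) for r in silhouettes("ball_1","wrist")])
E
```

```text
[0.5815 0.0231 0.1673] 0.2801199747313249 [-0.3004  0.3173  0.2402  1.9581 -0.18    0.6752  1.8697] [-0.6992 -0.7615 -0.2091]
[ 0.0025 -0.01   -0.0013]
[254.7101 120.8618]
[297.4293 166.2717]
[212.3787 166.5574]
[252.5449  51.2588]
[252.403   34.0872]
[252.3672  27.4442]
[306.4484  87.345 ]
[198.9527  87.9288]
tab [ 226    0   45   33 1391] [248.2523  15.1948] [ 0.4696 -0.0096  0.068 ]
[([267.1, 83.4], 0.77), ([239.7, 73.3], 0.67), ([256.8, 71.0], 0.65)]
```

View pics/m6.png

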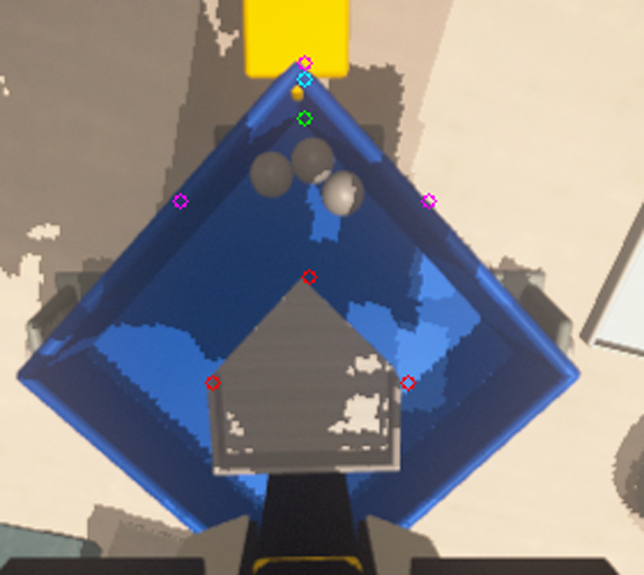

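Picture: pan nose at (303,281), bin corner at (298,65), balls at (272,174),(313,158),(343,193). Pan and bin show the same 3 px sideways bias, so the relative alignment is right. Lower just above the floor.

```bash
python3 - <<'E'
from h import *
Rt=tool(PSI,TH+.02)
a=nose(floor(.052,.004),Rt)
b=nose(floor(.052,-.002),Rt,a)
s=observe()
for p in((267.1,83.4),(239.7,73.3),(256.8,71.0)):
    o,d=ray("wrist",p);S=R.from_euler("ZY",[PSI,-TH]);q=S.inv().apply(o-floor(0,.008));e=S.inv().apply(d);print(q-e*q[2]/e[2])
E
```

```text
MOVE [0.0057 0.0005 0.0517] [ 0.0012 -0.0269 -0.0036]
MOVE [ 0.0001 -0.      0.006 ] [0. 0. 0.]
[0.0275 0.0119 0.    ]
[ 0.0193 -0.0116  0.    ]
[0.0175 0.003  0.    ]
```

Call:
{"op": "jog_arm", "data": {"motion": [[[0.006,0,0.01,0,-0.02,0,1],[0.006,0,0.025,0,-0.027,0,1],[0.006,0,0.038,0,-0.027,0,1],[0.006,0,0.046,0,-0.027,0,1],[0.006,0,0.048,0,-0.027,0,1],[0.006,0,0.048,0,-0.027,0,1]]]}}

```text
clock: 9.08
position: [0.5879, 0.024, 0.1223]
ee_rot: [-0.359, 2.879, 0.047]
force: [-0.2, -0.3, -1.1]
width: 0.28
gripper_force: 49.9
```

```bash
cat >> h.py <<'E'
def rep():
    s=observe();Rt=R.from_rotvec(s["ee_rot"]);S=R.from_euler("ZY",[PSI,-TH]);N=s["position"]+Rt.apply(OFF)
    print("t",s["clock"],"nose world",N,"floor u,v,n",S.inv().apply(N-floor(0,0)),"rot",(tool(PSI,TH).inv()*Rt).as_rotvec(),"F",s["force"],"T",s["ft_torque"],"w",s["width"])
E
python3 - <<'E'
from h import *
rep()
nose(floor(.050,-.001),tool(PSI,TH+.02))
E
```

```text
t 9.0833 nose world [0.5422 0.0126 0.0483] floor u,v,n [0.0533 0.0007 0.0082] rot [-0.0019 -0.0221  0.0021] F [-0.2329 -0.3396 -1.1069] T [-0.015   0.353   0.0079] w 0.28017425963495557
MOVE [ 0.0033 -0.0005  0.0093] [ 0.0019  0.0021 -0.0021]
```

Call:
{"op": "jog_arm", "data": {"motion": [[[0.002,0,0.004,0,0,0,1],[0.002,0,0.006,0,0,0,1],[0.002,0,0.0075,0,0,0,1],[0.002,0,0.0085,0,0,0,1],[0.002,0,0.0085,0,0,0,1]]]}}

```text
clock: 9.5
position: [0.5882, 0.0251, 0.1142]
ee_rot: [-0.361, 2.877, 0.048]
force: [-1.8, 0.4, 3.8]
width: 0.281
gripper_force: 50.0
```

```bash
python3 - <<'E'
from h import *
rep()
E
```

```text
t 9.5 nose world [0.5426 0.0137 0.0401] floor u,v,n [0.0521 0.0017 0.0001] rot [-0.0025 -0.0235  0.0005] F [-1.7957  0.3929  3.8386] T [-0.1192  0.7268 -0.036 ] w 0.28105591377235384
```

Call:
{"op": "jog_arm", "data": {"motion": [[[0.004,-0.0005,0,0,0,0,1],[0.009,-0.001,-0.0002,0,0,0,1],[0.014,-0.0015,-0.0003,0,0,0,1],[0.019,-0.0015,-0.0004,0,0,0,1],[0.024,-0.0015,-0.0005,0,0,0,1],[0.028,-0.0015,-0.0006,0,0,0,1],[0.032,-0.0015,-0.0007,0,0,0,1],[0.035,-0.0015,-0.0008,0,0,0,1]]]}}

```text
clock: 10.17
position: [0.5557, 0.0151, 0.1069]
ee_rot: [-0.361, 2.876, 0.048]
force: [3.0, 0.4, 4.3]
width: 0.282
gripper_force: 49.9
```

```bash
python3 - <<'E'
from h import *
rep();get_image("wrist")
S=R.from_euler("ZY",[PSI,-TH])
for r in silhouettes("ball_1","wrist"):
    o,d=ray("wrist",r["pixel"]);q=S.inv().apply(o-floor(0,.009));e=S.inv().apply(d);print(r["pixel"],r["p"],q-e*q[2]/e[2])
E
```

```text
t 10.1667 nose world [0.5103 0.0036 0.0327] floor u,v,n [ 0.0175 -0.0001  0.0002] rot [-0.0021 -0.0252  0.0007] F [3.0186 0.4114 4.315 ] T [ 0.1109 -0.3975 -0.0291] w 0.28187827424208545
[256.8, 120.5] 0.96 [0.0149 0.0025 0.    ]
[272.3, 134.1] 0.82 [0.0244 0.0135 0.    ]
[235.3, 205.3] 0.61 [ 0.0787 -0.014   0.    ]
```

Call:
{"op": "jog_arm", "data": {"motion": [[[0.004,0,-0.0001,0,0,0,1],[0.008,0,-0.0002,0,0,0,1],[0.012,0,-0.0003,0,0,0,1],[0.015,0,-0.0004,0,0,0,1],[0.017,0,-0.0004,0,0,0,1],[0.017,0,-0.0004,0,0,0,1]]]}}

```text
clock: 10.77
position: [0.5401, 0.0111, 0.1033]
ee_rot: [-0.361, 2.875, 0.048]
force: [3.5, 0.8, 5.2]
width: 0.284
gripper_force: 49.9
```

```bash
python3 - <<'E'
from h import *
rep();w=save("wrist","w7")
S=R.from_euler("ZY",[PSI,-TH])
for r in silhouettes("ball_1","wrist"):
    o,d=ray("wrist",r["pixel"]);q=S.inv().apply(o-floor(0,.009));e=S.inv().apply(d);print(r["pixel"],r["p"],r["mask"].sum(),q-e*q[2]/e[2])
E
```

```text
t 10.7667 nose world [ 0.4947 -0.0003  0.0291] floor u,v,n [ 0.001  -0.0001  0.0002] rot [-0.002  -0.0257  0.0007] F [3.4886 0.8258 5.2472] T [ 0.1468 -0.59   -0.0353] w 0.2837298248437863
[236.0, 149.8] 0.87 376 [ 0.0197 -0.0126  0.    ]
[254.8, 141.9] 0.76 350 [0.0141 0.001  0.    ]
[272.9, 158.1] 0.53 334 [0.0259 0.0142 0.    ]
[233.7, 208.1] 0.2 14561 [ 0.0653 -0.0154  0.    ]
```

All three balls lie over the pan. Now raise the nose about the heel, tracking the corner.

```bash
python3 - <<'E'
from h import *
s=observe();R0=R.from_rotvec(s["ee_rot"]);p=s["position"]
for a in (.03,.08,.14,.2,.26,.33,.4,.47,.54,.6):
    n=.074*np.sin(a)+.001; Rt=tool(PSI,TH+.025-a); P=floor(.001-.09*n,n)-Rt.apply(OFF)
    print(R0.inv().apply(P-p).round(4),(R0.inv()*Rt).as_rotvec().round(3))
E
```

```text
[-0.0016  0.0002 -0.0011] [ 0.002  0.03  -0.001]
[-0.0042  0.0002 -0.0015] [ 0.002  0.08  -0.001]
[-0.0071  0.0002 -0.0017] [ 0.002  0.14  -0.001]
[-0.0098  0.0002 -0.0017] [ 0.002  0.2   -0.   ]
[-0.0121  0.0002 -0.0015] [ 0.002  0.26  -0.   ]
[-0.0146  0.0002 -0.001 ] [ 0.002  0.33  -0.   ]
[-0.0166  0.0002 -0.0002] [ 0.002  0.4   -0.   ]
[-0.0183  0.0002  0.001 ] [ 0.002  0.47  -0.   ]
[-0.0196  0.0002  0.0024] [ 0.002  0.54  -0.   ]
[-0.0203  0.0002  0.0038] [ 0.002  0.6   -0.   ]
```

Call:
{"op": "jog_arm", "data": {"motion": [[[-0.0016,0,-0.002,0,0.03,0,1],[-0.0042,0,-0.003,0,0.08,0,1],[-0.007,0,-0.0035,0,0.14,0,1],[-0.0096,0,-0.0035,0,0.2,0,1],[-0.012,0,-0.0035,0,0.26,0,1],[-0.0144,0,-0.003,0,0.33,0,1],[-0.0164,0,-0.0025,0,0.4,0,1],[-0.0181,0,-0.0015,0,0.47,0,1],[-0.0194,0,0,0,0.54,0,1],[-0.02,0,0.001,0,0.6,0,1]]]}}

```text
clock: 11.7
position: [0.5614, 0.0154, 0.1059]
ee_rot: [0.349, -2.767, 0.063]
force: [9.8, -2.1, -5.7]
width: 0.283
gripper_force: 50.0
```

```bash
python3 - <<'E'
from h import *
rep();w=save("wrist","w8")
s=observe();Rt=R.from_rotvec(s["ee_rot"]);print(s["joints"])
for r in silhouettes("ball_1","wrist"):
    o,d=ray("wrist",r["pixel"]);q=Rt.inv().apply(o-s["position"])-[0,0,.0506];e=Rt.inv().apply(d);x=q-e*q[2]/e[2];print(r["pixel"],r["p"],r["mask"].sum(),"scoop x,y",.029+.0015-x[0]-.0,x[1])
E
```

```text
t 11.7 nose world [ 0.4833 -0.0046  0.0711] floor u,v,n [-0.0016 -0.0014  0.0439] rot [ 0.0002  0.5746 -0.0008] F [ 9.7932 -2.0836 -5.7465] T [-0.2364 -3.5928  0.5038] w 0.28278007855099035
[-0.3259  0.6812  0.2887  1.5656 -0.1203  1.2747  1.8121]
[272.0, 192.3] 0.93 344 scoop x,y 0.018485575248237813 0.014268762927410923
[235.7, 191.9] 0.65 309 scoop x,y 0.01808027427911151 -0.013109035286363716
```

```bash
python3 - <<'E'
import cv2
w=cv2.imread("pics/w8.png");cv2.imwrite("pics/m8.png",cv2.resize(w[60:240,150:360],None,fx=3,fy=3,interpolation=cv2.INTER_CUBIC))
E
```

```text
(no output)
```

View pics/m8.png

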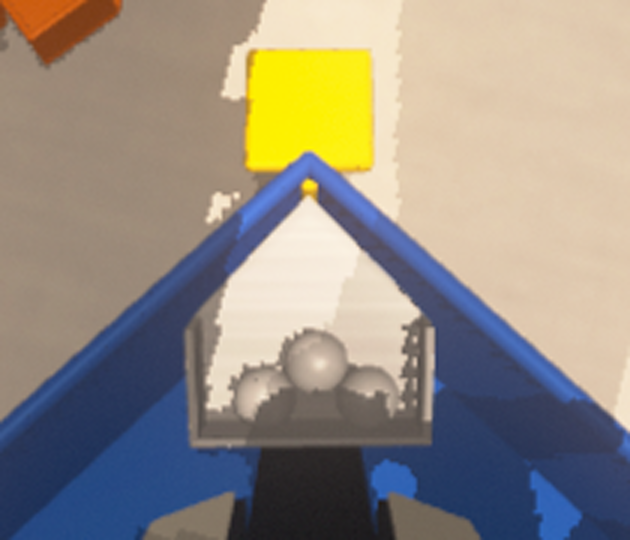

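All three balls sit on the pan against its back wall. Lift out, and measure the jar.

```bash
python3 - <<'E'
from h import *
from scipy.optimize import minimize
s=observe();p=s["position"]
ref=(p,R.from_rotvec(s["ee_rot"]));h=np.array([.969,.247,0])
for P in(p+h*.004,p+h*.008+[0,0,.02],p+h*.012+[0,0,.06],p+h*.014+[0,0,.11]): go(P,None,ref)
t=np.linspace(0,2*np.pi,60);ring=lambda r,z:np.c_[r*np.cos(t),r*np.sin(t),0*t+z]
M=np.vstack([ring(.042,0),ring(.044,.052),ring(.044,.048)])
for c in("scene","side"):
    get_image(c)
    for r in [r for r in silhouettes("jar",c) if r["mask"].sum()<4000][:1]:
        m=r["mask"].astype(np.uint8)
        def iou(v):
            k=np.zeros((384*4,512*4),np.uint8);q=cv2.convexHull((proj(c,M+[v[0],v[1],0])*4).astype(np.int32));cv2.fillPoly(k,[q],1)
            k=cv2.resize(k,(512,384),interpolation=cv2.INTER_AREA)if 0 else k[2::4,2::4]
            return -(k&m).sum()/(k|m).sum()
        o=minimize(iou,[.6,.255],method="Nelder-Mead",options=dict(initial_simplex=[[.6,.255],[.61,.255],[.6,.265]]));print(c,r["p"],o.x,o.fun)
E
```

```text
MOVE [-0.0037 -0.     -0.0014] [0. 0. 0.]
MOVE [-0.0005 -0.     -0.0215] [0. 0. 0.]
MOVE [ 0.0096 -0.     -0.0604] [0. 0. 0.]
MOVE [ 0.0252 -0.0001 -0.108 ] [0. 0. 0.]
scene 0.64 [0.515  0.3362] 0.0
side 0.84 [0.525  0.3137] 0.0<stdin>:15: RuntimeWarning: overflow encountered in scalar negative
```

Call:
{"op": "jog_arm", "data": {"motion": [[[-0.0037,0,-0.0014,0,0,0,1],[-0.003,0,-0.01,0,0,0,1],[-0.0005,0,-0.0215,0,0,0,1],[0.004,0,-0.04,0,0,0,1],[0.0096,0,-0.06,0,0,0,1],[0.017,0,-0.083,0,0,0,1],[0.022,0,-0.1,0,0,0,1],[0.025,0,-0.108,0,0,0,1],[0.025,0,-0.108,0,0,0,1]]]}}

```text
clock: 12.75
position: [0.5727, 0.0193, 0.2185]
ee_rot: [0.348, -2.767, 0.059]
force: [0.3, 0.9, -1.6]
width: 0.279
gripper_force: 50.0
```

```bash
python3 - <<'E'
from h import *
from scipy.optimize import minimize
rep()
t=np.linspace(0,2*np.pi,60);ring=lambda r,z:np.c_[r*np.cos(t),r*np.sin(t),0*t+z]
M=np.vstack([ring(.042,0),ring(.044,.052),ring(.044,.048)])
for c in("scene","side"):
    get_image(c)
    for r in [r for r in silhouettes("jar",c) if r["mask"].sum()<4000][:2]:
        m=r["mask"].astype(np.uint8)
        def iou(v):
            k=np.zeros((384*4,512*4),np.uint8);q=cv2.convexHull((proj(c,M+[v[0],v[1],0])*4).astype(np.int32));cv2.fillPoly(k,[q],1)
            k=k[2::4,2::4]
            return -float((k&m).sum())/float((k|m).sum())
        o=minimize(iou,[.6,.255],method="Nelder-Mead",options=dict(initial_simplex=[[.6,.255],[.61,.255],[.6,.265]]));print(c,r["p"],m.sum(),o.x,o.fun)
E
```

```text
t 12.75 nose world [ 0.4946 -0.0006  0.1837] floor u,v,n [ 0.0346 -0.0002  0.1511] rot [-0.0026  0.5742 -0.0001] F [ 0.2935  0.8831 -1.5761] T [ 0.2054 -0.664  -0.0199] w 0.2786328107034027
scene 0.61 2006 [0.6054 0.2544] -0.9616490891658677
side 0.61 2077 [0.6046 0.2535] -0.9161518093556928
```

Jar at (0.605, 0.254). Transport, keeping nose up.

```bash
cat >> h.py <<'E'
JAR=np.array([.605,.254,0]);PP=.40
def pour(down,z,r): return JAR+[-r*np.cos(PP),-r*np.sin(PP),z],tool(PP,down)
E
python3 - <<'E'
from h import *
N,Rt=pour(-.33,.12,.018);nose(N,Rt)
E
```

```text
MOVE [-0.1629  0.2281  0.0018] [ 0.0536 -0.0292 -0.1401]
```

Call:
{"op": "jog_arm", "data": {"motion": [[[-0.006,0.008,0,0.002,-0.001,-0.005,1],[-0.017,0.024,-0.005,0.006,-0.003,-0.015,1],[-0.032,0.045,-0.01,0.011,-0.006,-0.028,1],[-0.049,0.068,-0.015,0.016,-0.009,-0.042,1],[-0.067,0.094,-0.02,0.022,-0.012,-0.057,1],[-0.085,0.119,-0.02,0.028,-0.015,-0.073,1],[-0.103,0.144,-0.02,0.034,-0.018,-0.088,1],[-0.12,0.168,-0.015,0.039,-0.021,-0.103,1],[-0.135,0.19,-0.01,0.044,-0.024,-0.117,1],[-0.148,0.208,-0.005,0.049,-0.027,-0.128,1]]]}}

```text
clock: 13.78
position: [0.6559, 0.2591, 0.1673]
ee_rot: [0.546, -2.761, 0.09]
force: [0.4, -1.0, -1.5]
width: 0.28
gripper_force: 50.0
```

```bash
python3 - <<'E'
from h import *
s=observe();print(s["position"],s["joints"])
N,Rt=pour(-.1,.095,.018);a=nose(N,Rt)
get_image("wrist");print([(r["pixel"],r["p"]) for r in silhouettes("ball_1","wrist")])
E
```

```text
[0.6559 0.2591 0.1673] [-0.5505  0.8469  0.2434  1.0452 -0.1719  1.6009  1.628 ]
MOVE [-0.0081  0.0152  0.0167] [ 0.0032 -0.2318 -0.0096]
[([250.8, 192.9], 0.85), ([266.7, 191.9], 0.85), ([226.3, 191.4], 0.62)]
```

```bash
python3 - <<'E'
from h import *
s=observe();R0=R.from_rotvec(s["ee_rot"]);p=s["position"]
for d,z in((-.25,.1),(-.17,.085),(-.12,.07),(-.1,.058),(-.1,.05),(-.1,.046),(-.1,.045)):
    N,Rt=pour(d,z,.018);P=N-Rt.apply(OFF);print(R0.inv().apply(P-p).round(4),(R0.inv()*Rt).as_rotvec().round(3))
E
```

```text
[-0.0167  0.0121  0.0179] [ 0.005 -0.084 -0.005]
[-0.0162  0.012   0.0277] [ 0.005 -0.164 -0.005]
[-0.0175  0.012   0.0393] [ 0.005 -0.214 -0.005]
[-0.02    0.0119  0.0497] [ 0.005 -0.234 -0.005]
[-0.0226  0.0119  0.0572] [ 0.005 -0.234 -0.005]
[-0.0239  0.0119  0.061 ] [ 0.005 -0.234 -0.005]
[-0.0243  0.0119  0.0619] [ 0.005 -0.234 -0.005]
```

```bash
python3 - <<'E'
from h import *
s=observe();R0=R.from_rotvec(s["ee_rot"]);p=s["position"]
for d,z in((-.23,.1),(-.13,.08),(-.08,.07),(-.03,.066),(.05,.062),(.13,.058),(.22,.055),(.31,.052),(.4,.05),(.48,.048)):
    N,Rt=pour(d,z,.018);P=N-Rt.apply(OFF);print(R0.inv().apply(P-p).round(4),(R0.inv()*Rt).as_rotvec().round(3))
E
```

```text
[-0.0154  0.0121  0.0168] [ 0.005 -0.104 -0.005]
[-0.015   0.012   0.0303] [ 0.005 -0.204 -0.005]
[-0.0146  0.012   0.0374] [ 0.005 -0.254 -0.005]
[-0.0121  0.012   0.0389] [ 0.005 -0.304 -0.006]
[-0.0071  0.0119  0.0396] [ 0.004 -0.384 -0.006]
[-0.002   0.0119  0.0407] [ 0.004 -0.464 -0.006]
[0.0046 0.0119 0.0412] [ 0.004 -0.554 -0.006]
[0.0113 0.0118 0.0424] [ 0.004 -0.644 -0.006]
[0.0185 0.0118 0.0434] [ 0.003 -0.734 -0.007]
[0.0249 0.0117 0.045 ] [ 0.003 -0.814 -0.007]
```

Call:
{"op": "jog_arm", "data": {"motion": [[[-0.0154,0.012,0.0168,0.005,-0.104,-0.005,1],[-0.015,0.012,0.03,0.005,-0.204,-0.005,1],[-0.0146,0.012,0.0365,0.005,-0.254,-0.005,1],[-0.012,0.012,0.038,0.005,-0.304,-0.006,1],[-0.007,0.012,0.039,0.004,-0.384,-0.006,1],[-0.002,0.012,0.0405,0.004,-0.464,-0.006,1],[0.0046,0.012,0.041,0.004,-0.554,-0.006,1],[0.0113,0.012,0.042,0.004,-0.644,-0.006,1],[0.0185,0.012,0.043,0.003,-0.734,-0.007,1],[0.025,0.012,0.0445,0.003,-0.814,-0.007,1]]]}}

```text
clock: 14.72
position: [0.6155, 0.2517, 0.136]
ee_rot: [-0.521, 2.608, 0.125]
force: [1.6, 0.4, -2.5]
width: 0.28
gripper_force: 50.0
```

```bash
python3 - <<'E'
from h import *
s=observe();R0=R.from_rotvec(s["ee_rot"]);print(s["joints"],s["force"]);p=s["position"];print("nose-jar",p+R0.apply(OFF)-JAR)
N,Rt=pour(.75,.045,.018);nose(N,Rt)
for c in("wrist","scene","side"):
    get_image(c);print(c,[(r["pixel"],round(float(r["p"]),2),int(r["mask"].sum())) for r in silhouettes("ball_1",c)])
    print(proj(c,[JAR+[0,0,.014]]))
E
```

```text
[-0.6576  0.389   0.2069  2.0601 -0.1492  0.2161  1.6179] [ 1.6123  0.3908 -2.4543]
nose-jar [-0.0149 -0.0132  0.0527]
MOVE [ 0.0207  0.0061 -0.0072] [-0.0068 -0.2624 -0.0033]
wrist []
[[261.6769 124.6862]]
scene []
[[183.4321 297.3907]]
side [([259.8, 291.6], 0.56, 63), ([268.0, 292.9], 0.49, 49), ([230.6, 162.8], 0.47, 301)]
[[256.5298 297.975 ]]
```

Call:
{"op": "jog_arm", "data": {"motion": [[[0.005,0.003,-0.003,-0.003,-0.06,-0.002,1],[0.005,0.003,-0.003,-0.003,-0.06,-0.002,1],[0.005,0.003,-0.003,-0.003,-0.06,-0.002,1],[0.005,0.003,-0.003,-0.003,-0.06,-0.002,1],[0.005,0.003,-0.003,-0.003,-0.06,-0.002,1],[0.005,0.003,-0.003,-0.003,-0.06,-0.002,1]]]}}

```text
clock: 15.52
position: [0.6115, 0.2535, 0.1365]
ee_rot: [-0.514, 2.552, 0.141]
force: [0.2, 0.3, -1.6]
width: 0.281
gripper_force: 50.0
```

```bash
python3 - <<'E'
from h import *
s=observe();R0=R.from_rotvec(s["ee_rot"]);p=s["position"];print(s["joints"],s["force"])
for d,z in((.45,.06),(.36,.08),(.27,.1),(.18,.13),(.1,.16),(0,.17)):
    N,Rt=pour(d,z,.018);P=N-Rt.apply(OFF);print(R0.inv().apply(P-p).round(4),(R0.inv()*Rt).as_rotvec().round(3))
E
```

```text
[-0.7224  0.3804  0.2765  2.1226 -0.435   0.1184  1.8937] [ 0.2458  0.3112 -1.6485]
[-0.0089  0.003  -0.0013] [-0.003  0.095 -0.002]
[-0.0239  0.003  -0.012 ] [-0.003  0.185 -0.002]
[-0.0383  0.003  -0.0223] [-0.003  0.275 -0.002]
[-0.0572  0.0029 -0.0408] [-0.003  0.365 -0.002]
[-0.0752  0.0029 -0.0598] [-0.003  0.445 -0.002]
[-0.0827  0.0029 -0.0599] [-0.003  0.545 -0.002]
```

Call:
{"op": "jog_arm", "data": {"motion": [[[-0.009,0.003,-0.002,-0.003,0.095,-0.002,1],[-0.024,0.003,-0.012,-0.003,0.185,-0.002,1],[-0.038,0.003,-0.0225,-0.003,0.275,-0.002,1],[-0.057,0.003,-0.041,-0.003,0.365,-0.002,1],[-0.075,0.003,-0.06,-0.003,0.445,-0.002,1],[-0.083,0.003,-0.06,-0.003,0.545,-0.002,1],[-0.083,0.003,-0.06,-0.003,0.545,-0.002,1]]]}}

```text
clock: 16.1
position: [0.6494, 0.2731, 0.233]
ee_rot: [0.625, -3.077, 0.004]
force: [-1.3, 0.2, -2.5]
width: 0.283
gripper_force: 50.0
```

```bash
python3 - <<'E'
from h import *
s=observe();R0=R.from_rotvec(s["ee_rot"]);print(s["position"],s["joints"],(tool(PP,0).inv()*R0).as_rotvec())
for c in("wrist","scene","side"):
    w=save(c,"j"+c);print(c,[(r["pixel"],round(float(r["p"]),2),int(r["mask"].sum())) for r in silhouettes("ball_1",c)],"jar",proj(c,[JAR+[0,0,.014]]))
E
```

```text
[0.6494 0.2731 0.233 ] [-0.79    0.603   0.5464  1.37   -0.3124  1.2572  1.7462] [ 0.0023  0.0025 -0.001 ]
wrist [([243.0, 113.8], 0.68, 128), ([267.0, 110.0], 0.67, 106), ([257.3, 105.5], 0.48, 125)] jar [[254.282  125.6092]]
scene [([192.7, 292.8], 0.43, 52)] jar [[183.4321 297.3907]]
side [] jar [[256.5298 297.975 ]]
```

Three balls are in the jar (wrist: (243,114),(267,110),(257,105), of table-depth size around the jar centre). Return the scoop to its old spot.

```bash
python3 - <<'E'
from h import *
a=go([.525,-.2423,.2],tool(-.41))
E
```

```text
MOVE [ 0.31   -0.426   0.0302] [-0.0005 -0.0011  0.8087]
```

Call:
{"op": "jog_arm", "data": {"motion": [[[0.012,-0.016,0,0,0,0.04,1],[0.034,-0.047,0,0,0,0.1,1],[0.056,-0.077,0,0,0,0.16,1],[0.079,-0.109,0,0,0,0.22,1],[0.102,-0.14,0,0,0,0.28,1],[0.125,-0.172,0,0,0,0.34,1],[0.148,-0.203,0,0,0,0.4,1],[0.17,-0.234,0,0,0,0.46,1],[0.193,-0.265,0,0,0,0.52,1],[0.216,-0.297,0,0,0,0.58,1]]]}}

```text
clock: 17.23
position: [0.5608, -0.0876, 0.2306]
ee_rot: [-0.287, -3.128, -0.001]
force: [0.7, -0.3, -0.9]
width: 0.281
gripper_force: 50.0
```

```bash
python3 - <<'E'
from h import *
print(observe()["joints"])
a=go([.525,-.2423,.2],tool(-.41))
E
```

```text
[-0.4857  0.3981  0.7641  1.7541 -0.3048  1.1121  1.7639]
MOVE [ 0.007  -0.1587  0.0304] [ 0.0008 -0.0004  0.2267]
```

Call:
{"op": "jog_arm", "data": {"motion": [[[0.001,-0.03,0,0,0,0.05,1],[0.003,-0.065,0,0,0,0.1,1],[0.004,-0.1,0,0,0,0.15,1],[0.006,-0.13,0.01,0,0,0.2,1],[0.007,-0.15,0.02,0,0,0.227,1],[0.007,-0.159,0.03,0,0,0.227,1],[0.007,-0.159,0.03,0,0,0.227,1],[0.007,-0.159,0.03,0,0,0.227,1]]]}}

```text
clock: 17.9
position: [0.5266, -0.2403, 0.2001]
ee_rot: [-0.634, -3.075, -0.001]
force: [0.9, 0.6, -0.4]
width: 0.28
gripper_force: 50.0
```

```bash
python3 - <<'E'
from h import *
s=observe();print(s["position"],s["joints"],s["force"]);go([.525,-.2423,.064],tool(-.41))
E
```

```text
[ 0.5266 -0.2403  0.2001] [-0.224   0.4672  0.81    1.7676 -0.3804  1.0732  1.8827] [ 0.9012  0.577  -0.3849]
MOVE [ 0.0004 -0.0025  0.1361] [ 0.0003 -0.002   0.0032]
```

Call:
{"op": "jog_arm", "data": {"motion": [[[0,-0.002,0.03,0,0,0,1],[0,-0.002,0.07,0,0,0,1],[0,-0.002,0.1,0,0,0,1],[0,-0.002,0.12,0,0,0,1],[0,-0.002,0.13,0,0,0,1],[0,-0.002,0.1345,0,0,0,1],[0,-0.002,0.1365,0,0,0,1],[0,-0.002,0.1365,0,0,0,1],[0,-0.002,0.1365,0,0,0,1]]]}}

```text
clock: 18.65
position: [0.5272, -0.2435, 0.0654]
ee_rot: [0.635, 3.075, -0.001]
force: [0.5, 0.8, -0.9]
width: 0.28
gripper_force: 50.0
```

Call:
{"op": "jog_arm", "data": {"motion": [[[0,0,0.001,0,0,0,1],[0,0,0.002,0,0,0,1],[0,0,0.0025,0,0,0,1],[0,0,0.0025,0,0,0,1]]]}}

```text
clock: 18.98
position: [0.5265, -0.2435, 0.0619]
ee_rot: [0.636, 3.077, -0.001]
force: [0.5, 0.6, 1.6]
width: 0.282
gripper_force: 50.0
```

Call:
{"op": "jog_arm", "data": {"motion": [[[0,0,0.001,0,0,0,1],[0,0,0.001,0,0,0,1],[0,0,0.001,0,0,0,0.4],[0,0,0.001,0,0,0,0.3],[0,0,0.001,0,0,0,0.2],[0,0,0.001,0,0,0,0],[0,0,0.001,0,0,0,-0.3],[0,0,0.001,0,0,0,-0.5],[0,0,0.001,0,0,0,-0.5],[0,0,0.001,0,0,0,-0.5]]], "force": 5}}

```text
clock: 19.82
position: [0.5261, -0.2434, 0.0605]
ee_rot: [-0.635, -3.076, 0.001]
force: [0.0, -0.4, -0.1]
width: 0.709
gripper_force: 0.0
```

Call:
{"op": "jog_arm", "data": {"motion": [[[0,0,0,0,0,0,-0.6],[0,0,0,0,0,0,-0.6],[0,0,-0.02,0,0,0,-0.6],[0,0,-0.05,0,0,0,-0.6],[0,0,-0.09,0,0,0,-0.6],[0,0,-0.13,0,0,0,-0.6],[0,0,-0.16,0,0,0,-0.6],[0,0,-0.18,0,0,0,-0.6],[0,0,-0.18,0,0,0,-0.6]]]}}

```text
clock: 20.57
position: [0.528, -0.2448, 0.2451]
ee_rot: [0.635, 3.071, -0.002]
force: [0.2, -0.3, -0.5]
width: 0.796
gripper_force: 0.0
```

```bash
python3 - <<'E'
from h import *
print(observe()["position"],observe()["width"])
for c in("scene","side"):
    w=save(c,"f"+c)
    for q in("scoop","jar","ball_1","timer","dish","tape","bin_tab"):
        print(c,q,[(np.round(r["pixel"]).tolist(),round(float(r["p"]),2),int(r["mask"].sum())) for r in silhouettes(q,c)[:3]])
# handle: black pixels bbox near old place
for c,f in(("scene","s1"),("side","d1")):
    for g in(f,"f"+c):
        im=cv2.imread(f"pics/{g}.png");x0,y0=(300,125) if c=="scene" else(266,122)
        k=(im[y0:y0+50,x0:x0+20].max(2)<45);ys,xs=np.where(k);print(c,g,len(ys),xs.min()+x0,xs.max()+x0,ys.min()+y0,ys.max()+y0)
E
```

```text
[ 0.528  -0.2448  0.2451] 0.7964586246333273
scene scoop [([309.0, 162.0], 0.8, 517), ([334.0, 199.0], 0.56, 727)]
scene jar [([180.0, 296.0], 0.98, 2009), ([192.0, 292.0], 0.65, 41), ([308.0, 163.0], 0.34, 648)]
scene ball_1 [([192.0, 291.0], 0.44, 31)]
scene timer [([270.0, 149.0], 0.85, 376)]
scene dish [([236.0, 164.0], 0.48, 244)]
scene tape [([151.0, 251.0], 0.76, 906)]
scene bin_tab [([253.0, 206.0], 0.79, 3996), ([250.0, 212.0], 0.57, 4998)]
side scoop [([319.0, 178.0], 0.95, 523), ([277.0, 161.0], 0.74, 419)]
side jar [([253.0, 292.0], 0.86, 1967)]
side ball_1 [([268.0, 294.0], 0.63, 38)]
side timer [([233.0, 157.0], 0.66, 312), ([276.0, 163.0], 0.66, 352), ([263.0, 198.0], 0.17, 3367)]
side dish [([275.0, 160.0], 0.74, 432), ([213.0, 179.0], 0.48, 216)]
side tape [([187.0, 274.0], 0.72, 1090)]
side bin_tab [([260.0, 290.0], 0.7, 35), ([266.0, 196.0], 0.66, 3362)]
scene s1 279 301 319 125 168
scene fscene 297 301 319 125 168
side d1 62 273 276 129 161
side fside 92 271 274 129 162
```

```bash
python3 -c "
from cell import *
print(sign_off())"
```

```text
the job is handed in; nothing more can be done
None
```

The job is handed in at about 21 s on the clock. The bin is tipped, all three balls were scooped together and poured into the jar (the wrist camera showed three there), and the scoop stands upright in its old spot. Near the limits, the tab press peaked at 93 N wrist force (limit 120 N), and one joint read 0.1184 against its 0.12 lower limit during the pour.

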